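# Weigh the copper coil on the beam balance

### The job

Hang the copper coil by its carrier's crossbar in the V saddle at the short end of the beam balance and let go of it. Then slide the brass poise along the beam until the beam settles level, with its red tip between the two black marks, and leave it swinging free with nothing touching it. Leave the other things on the table where they are.

Things in the scene. Friction and masses are not known exactly. Their poses are not given: they have to be found in the camera images.
- balance: Beam balance fixed to the table. Origin: foot of its column, on the table, below the pivot. Its +y runs along the beam's long arm, -y along the short arm; z up. Base plate 100 mm wide (x), 16 mm thick, y -90 to 270 mm. Pivot line (along x) 240 mm above the table, between two grey cheeks: 55 mm over all in x, y within 15 mm of the pivot, tops 255 mm above the table.
- index (a point): Centre of the white index plate's front, level with the pivot, 28 mm to the balance's -x side of the beam and 243 mm along the long arm. Plate 30 mm wide, 46 mm up and down from here; two black lines 7.5 mm above and below show the level band for the red tip.
- beam (a joint): Beam angle, rad: 0 level, positive = long arm down and saddle up; stops at -0.14 and 0.14. Damped spring pivot: let go, it settles in 1.5 s; near balance each mm of poise tilts it about 0.005 rad, poise too far out = positive; over about 28 mm off it lies on a stop. It starts long arm down and stays so when the coil is hung, until the poise is slid inward. Steel bar 10 mm wide, 12 mm high.
- poise (a joint): Poise position along the long arm, m: 0 innermost (30 mm from the pivot), 0.16 outermost (190 mm). Starts near the outer end, slides with about 2 N of friction, stays where left; weighs 350 g. The coil's weight differs each time, so the balance point lies anywhere from about 0.03 to 0.11.
- poise_tab (a point): Point in the middle of the black tab on the brass poise, 40 mm above the beam's centre line; axes as the beam (y along the long arm). Tab 14 mm thick (y), 32 mm wide (x), 13 to 58 mm above the centre line. Brass body 40 mm (y) x 44 mm (x), from 34 mm below to 13 mm above it. A finger pressing on the tab drags the beam by friction: its true angle shows only when the tab is free.
- saddle (a point): Where the axis of the coil's crossbar lies when seated in the dark steel V saddle at the end of the short arm, 120 mm from the pivot, level with it when the beam is level. Axes as the beam: x along the groove, y towards the pivot. The V is 24 mm wide (x), open upward; lips 5 mm above and 15 mm to either side (y), underside 10 mm below. Nothing lies beyond the outer (-y) lip.
- tip (a point): The red tip of the long arm, 243 mm from the pivot on the beam's centre line; axes as the beam.
- coil: Loose copper coil in a hanging carrier with orange grip block; 200 to 380 g, centre of mass about 35 mm up. Origin: centre of its underside, z up. Drum 64 mm across, 60 mm high, white flanges. Two 6 mm steel posts at x -24 and +24 mm carry a round crossbar along x. The window under the bar is 42 mm wide (x), 36 mm high: the saddle goes through it, the bar along the saddle's x, either way round.
- coil_bar (a point): Middle of the axis of the carrier's crossbar (steel, 8 mm diameter, along x), 100 mm above the coil's origin; axes as the coil.
- coil_grip (a point): Centre of the orange grip block on top of the crossbar, 22 x 22 x 38 mm, from 104 to 142 mm above the coil's origin; axes as the coil.
- blue_coil: Bystander: the same carrier with a blue winding and a grey grip block, 64 mm across, 142 mm high, origin at its underside. Leave alone.
- jar: Bystander: pale jar with white cap, 54 mm across, 85 mm high, origin at its underside. Leave alone.
- alu_ring: Bystander: flat aluminium ring, 90 mm across, 10 mm high, origin at its underside. Leave alone.
- board_disc: Bystander: green round circuit board, 84 mm across, 12 mm high, origin at its underside. Leave alone.
- lens_disc: Bystander: white disc, 90 mm across, 8 mm high, origin at its underside. Leave alone.
- mesh_disc: Bystander: black disc, 80 mm across, 10 mm high, origin at its underside. Leave alone.
- capsule_jar: Bystander: small clear jar, 48 mm across, 50 mm high, origin at its underside. Leave alone.
There are look-alikes about, which are no part of the job. What is shaped like the coil but green or purple is not meant.

How it is judged:
On the way:
1. the copper coil hangs by its crossbar in the saddle and has been let go (distance between coil_bar and saddle below 0.012 m and contact force between the fingers and coil below 0.1 N), for 0.3 s.
At the end, for the whole second after the job is handed in: The copper coil hangs at rest (slower than 40 mm/s, upright within 0.3 rad) with its crossbar within 12 mm of its seat in the saddle, and the beam is at rest (under 0.05 rad/s) and level within 0.03 rad (red tip between the two black marks); nothing is held (all of step 1 and value of joint beam between -0.03 and 0.03 rad and velocity of joint beam between -0.05 and 0.05 rad/s and angle between coil's own z axis and vertical below 0.3 rad and linear speed of coil below 0.04 m/s); the robot touches nothing.
It fails at once if another thing on the table is moved more than 30 mm (distance of any of blue_coil, jar, alu_ring, board_disc, lens_disc, mesh_disc, capsule_jar from where it was at the start of the episode above 0.03 m).
It also fails if it takes over 61 s, if anything falls off the work surface, if the arm or the gripper's body presses on something with over 40 N, if the wrist force passes 120 N, or if a joint passes its speed limit or range.

### The arm

A 7-joint arm with a two-finger parallel gripper is mounted at the origin on the work surface. World frame = base frame: x ahead of the robot, y to its left, z up, the work surface at z = 0. Lengths are in m, angles in rad, forces in N, time in s.
With the tool pointing down it reaches from about 0.4 to 0.9 m from the base axis. Payload 5.6 kg.
Tool frame: the origin (TCP) lies midway between the tips of the shut fingers; the grasp point (between the pads) lies 19 mm behind it; y points along the fingers, z is the direction in which the jaws open and shut, and the axes are right-handed (so a half turn about y gives the same grasp; the last joint's range is limited). The gripper opens to 92 mm and grips with 3 to 60 N. Pads are 20 mm wide; open, the fingers measure 128 mm over their backs; the gripper's body (75 mm by 189 mm) begins 69 mm behind the grasp point.
Start: joints at [1.165, 0.468, -0.012, 1.603, 0.006, 1.071, -0.056], TCP at [0.231, -0.608, 0.215] pointing down, gripper open.
Joint ranges: [-2.53, 2.53], [-0.31, 2.02], [-1.57, 1.55], [0.28, 2.44], [-1.29, 4.43], [0.15, 1.84], [-2.92, 2.92]. Speed limits (rad/s): [2.57, 2.57, 3.14, 3.14, 3.14, 3.14, 3.14].

### API

Orientations are given as a 3x3 rotation matrix whose columns are the frame's x, y, z axes.
In Python, from station import env, effector, solver, viewer, workorder, search_frame, tip_of gives the robot as it stands. Calls block until the motion is done:
- env.reach(position, orientation): joint-space move of the TCP to a pose.
- env.movel(position, frame=None, rate=0.15): straight line of the TCP; frame=None keeps the orientation; rate is the mean speed in m/s.
- env.goto_joints(angles): joint-space move.
- effector.release() and effector.grasp(squeeze=None): open the fingers fully, or close them until they stop; squeeze is the grip in N (None keeps the last).
- env.pause(seconds).
- solver.inverse_kinematics(position, orientation): joint angles nearest the present ones, or None.
- env.sense(): the state.
- viewer.read_camera(name): name is "side" or "top" or "wrist"; returns (picture, depth): 400x640x3 uint8, red, green, blue; 400x640 float32, m along the optical axis (not along the pixel's ray), 0 where there is no reading.
- viewer.camera_info(name): a dict with "intrinsics" (3x3 intrinsics, pixels), "eye" and "rotation" of the camera in the world; the wrist camera has in their place "T_tool_cam" (4x4, takes a point from camera to tool coordinates, whose origin is the TCP and whose axes are the tool frame's). Camera axes: x right, y up, looking along -z (the intrinsics and any distortion apply to the point x, -y, -z); pixel columns grow to the right and rows downward; lengths in m; the calibration is good to about 2 mm. A picture is of the moment at which its call begins: read the wrist's pose just before it. camera_info takes no time and is no camera call.
A pose or a line that the arm cannot do raises env.PlanningError and nothing moves.
- workorder.finish_job(): hands the job in, once; it reports no verdict.
Trained networks look in the newest picture that a camera, given by its name, has taken for a name from the list of things; names that differ only in an ending like _2 or _b are one class to them, and where a whole thing is asked for, a point or a joint stands for the part that bears it (a point fixed in the world has none). Each returns a list of dicts, best first, with "score" (0 to 1); they miss things now and then, are a little off and sometimes report something else, mostly with a low value. They report only what shows in the picture. A call takes as long as a camera call. They do not tell look-alikes from the thing itself.
- search_frame(camera, name): "at" ([x, y, z] in m, in world coordinates, good to about 4 mm: the middle of the surface that is visible of it).
- tip_of(camera, name): "at" ([x, y, z] in m, in world coordinates, good to about 4 mm: a listed point, or the origin of a listed thing).
The state is a dict: "t": time; "joint_positions": joint angles; "joint_velocities": joint speeds; "tau": joint torques, N m; "ee_pos": TCP position; "tcp_rot": TCP orientation; "wrist_force": force on the tool from outside, world axes, zero at the start; "moment": the same for the moment, N m; "gripper_width": finger opening in m.
Only numpy, scipy, OpenCV 4.12 (cv2) and the standard library are available. Lean on these libraries where they do the work, as an engineer would, in place of code of your own. Each camera call takes 0.05 s, during which the arm holds its last target.

## Working session

There is one attempt and no reset: what is moved stays moved. The work goes in short steps, each a Python script; the robot and the scene stay as the last script left them, time stands still between calls to the robot, and variables do not carry over. Pictures are saved under pics/ and viewed, and the job is handed in when it is done.

```bash
ls; mkdir -p pics; python3 - <<'E'
from station import env,viewer,search_frame,tip_of
import cv2
for c in ["side","top","wrist"]:
    p,d=viewer.read_camera(c); cv2.imwrite(f"pics/a_{c}.png",p[:,:,::-1])
    if c=="wrist": continue
    i=viewer.camera_info(c); print(c,i)
    for n in ["coil","coil_bar","coil_grip","saddle","tip","poise_tab","balance","blue_coil","index"]:
        print(n,[(r["at"],r["score"]) for r in tip_of(c,n)][:3])
s=env.sense();print(s["t"],s["tcp_rot"],s["ee_pos"])
E
```

```text
pics
side {'intrinsics': array([[498.05591857,   0.        , 321.5877082 ],
       [  0.        , 498.05591857, 199.12438844],
       [  0.        ,   0.        ,   1.        ]]), 'eye': array([0.21813166, 0.68716431, 1.02794256]), 'rotation': array([[-0.89346127,  0.32055797, -0.31459425],
       [-0.44911493, -0.63020407,  0.63335505],
       [ 0.00476843,  0.70716718,  0.7070303 ]])}
coil [([0.7258, -0.3667, 0.0014], 0.81), ([0.6062, -0.3247, -0.004], 0.7), ([0.654, -0.4335, 0.0031], 0.65)]
coil_bar [([0.7295, -0.3686, 0.1019], 0.91), ([0.5711, -0.2035, 0.0975], 0.74), ([0.6079, -0.3231, 0.0984], 0.7)]
coil_grip [([0.6092, -0.3285, 0.1227], 0.97), ([0.7321, -0.3647, 0.1228], 0.85), ([0.5715, -0.2023, 0.1211], 0.78)]
saddle [([0.5453, -0.0848, 0.2541], 0.73), ([0.7751, 0.1675, -0.0026], 0.45)]
tip [([0.5351, 0.2759, 0.2055], 0.97), ([0.5122, -0.4251, -0.0027], 0.65)]
poise_tab [([0.5324, 0.2103, 0.2526], 0.7)]
balance [([0.5413, 0.0342, -0.0005], 0.8), ([0.3857, 0.1137, -0.0004], 0.26)]
blue_coil [([0.5137, -0.4258, 0.0004], 0.65)]
index [([0.5092, 0.2787, 0.2397], 0.83)]
top {'int
[... 569 characters left out ...]
0.6575, -0.4287, 0.0996], 0.87)]
coil_grip [([0.7287, -0.3664, 0.1253], 0.75), ([0.5761, -0.2016, 0.1287], 0.68), ([0.6525, -0.4292, 0.1207], 0.66)]
saddle [([0.5454, -0.0804, 0.2564], 0.91), ([0.3826, 0.109, 0.0032], 0.2)]
tip [([0.5309, 0.274, 0.2067], 0.62)]
poise_tab [([0.5328, 0.2144, 0.2555], 0.6)]
balance [([0.5355, 0.037, -0.0012], 0.66), ([0.5444, -0.08, 0.2575], 0.53), ([0.7763, 0.0167, -0.0006], 0.23)]
blue_coil [([0.5131, -0.4285, 0.0041], 0.71)]
index [([0.5055, 0.2806, 0.2387], 0.56)]
1.05 [[-9.34927305e-01 -3.53510587e-05  3.54839306e-01]
 [-3.54839307e-01  1.35448191e-06 -9.34927305e-01]
 [ 3.25700466e-05 -9.99999999e-01 -1.38102873e-05]] [ 0.23063913 -0.60769393  0.21459005]
```

View pics/a_side.png

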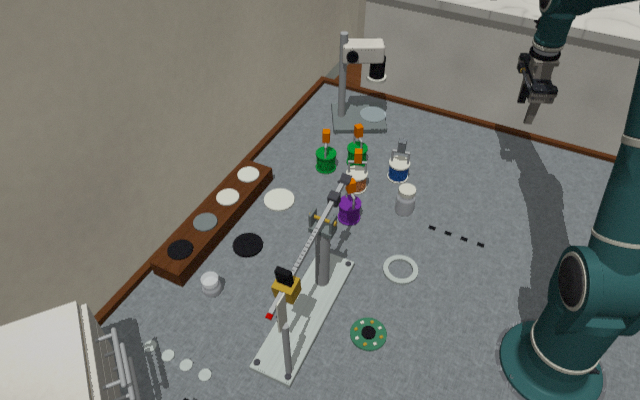

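View pics/a_top.png

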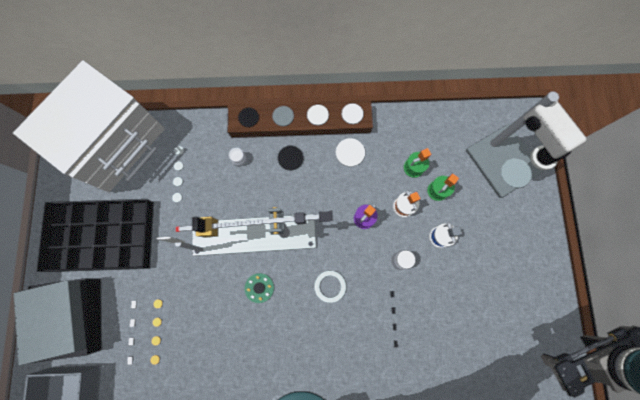

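```bash
cat > h.py <<'E'
import numpy as np,cv2
from station import env,effector,solver,viewer,workorder,search_frame,tip_of
def cloud(c,d,info=None,T=None):
    i=info or viewer.camera_info(c);K=i["intrinsics"]
    v,u=np.mgrid[0:400,0:640]
    x=(u-K[0,2])/K[0,0]*d; y=-(v-K[1,2])/K[1,1]*d
    P=np.stack([x,y,-d],-1)
    if T is not None:
        return P@T[:3,:3].T+T[:3,3]
    return P@i["rotation"].T+i["eye"]
def wristcloud():
    s=env.sense();p,d=viewer.read_camera("wrist")
    i=viewer.camera_info("wrist");T=np.eye(4);T[:3,:3]=s["tcp_rot"];T[:3,3]=s["ee_pos"]
    return p,d,cloud("wrist",d,i,T@i["T_tool_cam"])
def rect(P):
    # P: Nx2 -> minAreaRect
    return cv2.minAreaRect((P*1000).astype(np.float32))
E
python3 - <<'E'
from h import *
for c in ["top","side"]:
    p,d=viewer.read_camera(c);P=cloud(c,d)
    hsv=cv2.cvtColor(p,cv2.COLOR_RGB2HSV)
    x,y=(405,204) if c=="top" else (356,178)
    cv2.imwrite(f"pics/b_{c}.png",cv2.resize(p[y-50:y+50,x-60:x+60,::-1],None,fx=6,fy=6,interpolation=cv2.INTER_NEAREST))
    m=(np.linalg.norm(P[...,:2]-[0.607,-0.327],axis=2)<0.045)&(P[...,2]>0.01)
    for nm,mm in [("grip",m&(P[...,2]>0.108)&(hsv[...,1]>150)),("gripTop",m&(P[...,2]>0.137)),("body",m&(P[...,2]<0.07))]:
        Q=P[mm]
        if len(Q)>3: print(c,nm,len(Q),Q.mean(0).round(4),Q.min(0).round(3),Q.max(0).round(3),rect(Q[:,:2]), np.median(p[mm],axis=0))
    if c=="top":
        Pb=P
    b=(P[...,2]>0.18)&(P[...,0]<0.62)&(P[...,0]>0.45)&(P[...,1]>-0.12)&(P[...,1]<0.3)
    Q=P[b];print(c,"beam",len(Q))
    for y0 in np.arange(-0.12,0.3,0.03):
        q=Q[(Q[:,1]>y0)&(Q[:,1]<y0+.03)]
        if len(q): print(y0.round(2),len(q),np.median(q,axis=0).round(4),q[:,2].max().round(4),q[:,0].min().round(3),q[:,0].max().round(3))
E
```

```text
top grip 72 [ 0.6069 -0.3208  0.1379] [ 0.596 -0.334  0.116] [ 0.619 -0.312  0.145] ((607.832275390625, -322.37286376953125), (20.163251876831055, 19.044572830200195), 18.801761627197266) [226.5 131.   59. ]
top gripTop 70 [ 0.6089 -0.3233  0.1409] [ 0.597 -0.337  0.137] [ 0.621 -0.311  0.145] ((609.1394653320312, -324.0511779785156), (21.174434661865234, 21.589815139770508), 21.292278289794922) [227. 133.  62.]
top body 311 [ 0.6031 -0.3156  0.0535] [ 0.579 -0.353  0.01 ] [ 0.64  -0.292  0.067] ((607.7811889648438, -321.8766174316406), (62.01335525512695, 57.26082229614258), 33.93848419189453) [228. 230. 232.]
top beam 1764
-0.12 43 [ 0.546  -0.0954  0.2596] 0.2636 0.534 0.558
-0.09 121 [ 0.5454 -0.0775  0.2552] 0.2614 0.533 0.557
-0.06 87 [ 0.5432 -0.0405  0.2566] 0.266 0.532 0.555
-0.03 118 [ 0.5414 -0.0189  0.2608] 0.2647 0.531 0.556
0.0 195 [0.5399 0.0212 0.2407] 0.2559 0.51 0.57
0.03 249 [0.5408 0.0407 0.2416] 0.2564 0.511 0.573
0.06 63 [0.5396 0.0749 0.2392] 0.2437 0.535 0.546
0.09 60 [0.5383 0.1057 0.2345] 0.2385 0.534 0.545
0.12 59 [0.5376 0.1358 0.2298] 0.2348 0.533 0.544
0
[... 893 characters left out ...]
.5426 -0.0931  0.2596] 0.2651 0.532 0.556
-0.09 93 [ 0.5426 -0.0789  0.2555] 0.2622 0.531 0.556
-0.06 56 [ 0.54   -0.0465  0.2575] 0.2646 0.53 0.554
-0.03 171 [ 0.5378 -0.0148  0.2573] 0.266 0.529 0.553
0.0 138 [0.5377 0.0229 0.2467] 0.2555 0.511 0.567
0.03 553 [0.535  0.046  0.2239] 0.257 0.508 0.572
0.06 75 [0.5367 0.0751 0.2397] 0.2436 0.532 0.544
0.09 81 [0.5359 0.1059 0.235 ] 0.239 0.532 0.543
0.12 81 [0.5344 0.1352 0.2309] 0.2352 0.53 0.541
0.15 87 [0.5338 0.1643 0.2266] 0.2343 0.53 0.541
0.18 164 [0.514  0.1991 0.2266] 0.2755 0.512 0.556
0.21 596 [0.5308 0.219  0.2276] 0.2758 0.511 0.556
0.24 141 [0.5279 0.2644 0.2157] 0.2874 0.5 0.538
0.27 357 [0.5004 0.281  0.2244] 0.2887 0.49 0.538
```

View pics/b_top.png

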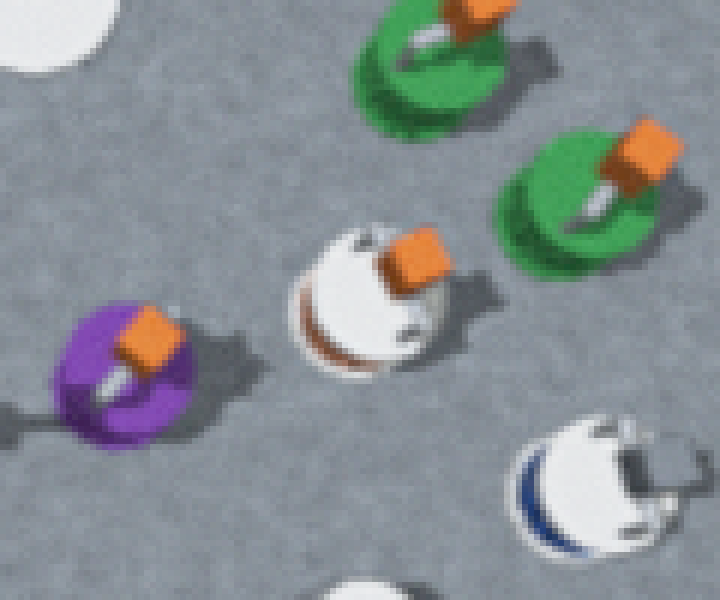

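View pics/b_side.png

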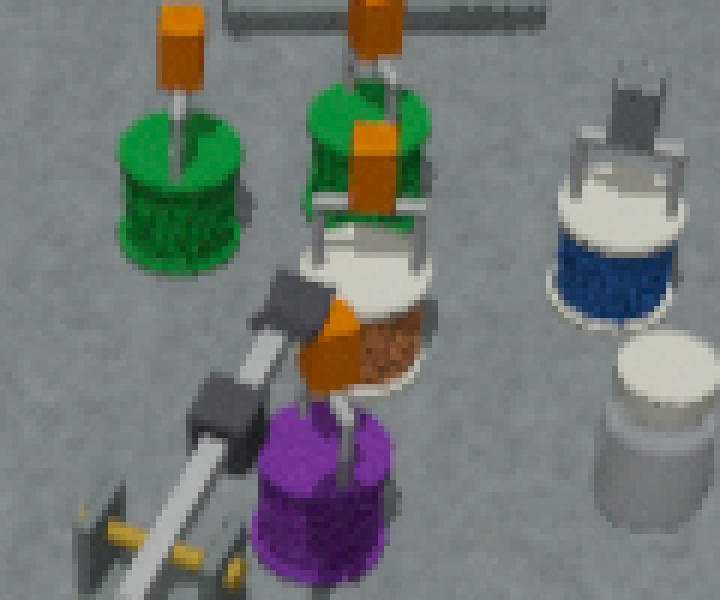

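View pics/a_wrist.png

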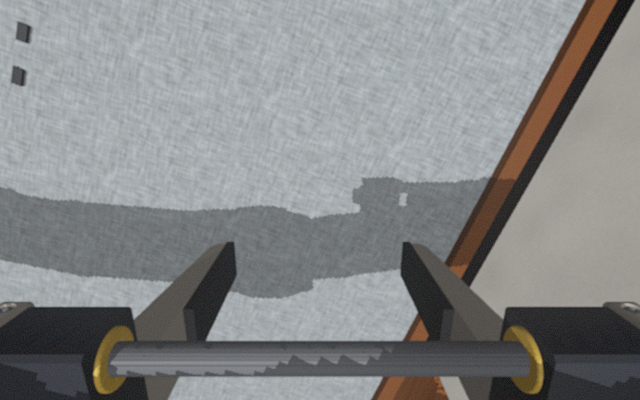

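```bash
cat >> h.py <<'E'
def R(ang,tilt=0):
    z=np.array([np.cos(ang),np.sin(ang),0]);y=np.array([0,0,-1.]);
    return np.stack([np.cross(y,z),y,z],1)
E
python3 - <<'E'
from h import *
p,d=viewer.read_camera("side");P=cloud("side",d)
m=(np.linalg.norm(P[...,:2]-[0.607,-0.325],axis=2)<0.04)&(P[...,2]>0.09)&(P[...,2]<0.107)
hsv=cv2.cvtColor(p,cv2.COLOR_RGB2HSV)
m&=hsv[...,1]<80
Q=P[m];print(len(Q));print(Q[np.argsort(Q[:,0])].round(3));print(rect(Q[:,:2]))
print(np.degrees(np.arctan2(*np.polyfit(Q[:,0],Q[:,1],1)[:1],1)))
for a in [0.36,0.36+np.pi,0.36-np.pi]:
    for b in [(.607,-.325,.2),(.607,-.325,.11)]: print(a,b,solver.inverse_kinematics(b,R(a)))
for a in [0.034,0.034+np.pi]:
    for b in [(.545,-.17,.30),(.545,-.08,.28)]: print(a,b,solver.inverse_kinematics(b,R(a)))
E
```

```text
32
[[ 0.58  -0.33   0.102]
 [ 0.582 -0.329  0.091]
 [ 0.583 -0.331  0.093]
 [ 0.584 -0.331  0.1  ]
 [ 0.584 -0.333  0.095]
 [ 0.585 -0.333  0.102]
 [ 0.586 -0.329  0.097]
 [ 0.586 -0.329  0.105]
 [ 0.586 -0.331  0.092]
 [ 0.586 -0.33   0.1  ]
 [ 0.589 -0.329  0.099]
 [ 0.59  -0.324  0.103]
 [ 0.591 -0.326  0.105]
 [ 0.594 -0.325  0.101]
 [ 0.594 -0.325  0.104]
 [ 0.596 -0.331  0.103]
 [ 0.617 -0.316  0.103]
 [ 0.618 -0.318  0.104]
 [ 0.62  -0.315  0.101]
 [ 0.622 -0.318  0.102]
 [ 0.622 -0.312  0.107]
 [ 0.623 -0.314  0.102]
 [ 0.625 -0.312  0.102]
 [ 0.626 -0.313  0.105]
 [ 0.627 -0.309  0.092]
 [ 0.628 -0.311  0.102]
 [ 0.628 -0.312  0.105]
 [ 0.629 -0.314  0.091]
 [ 0.629 -0.315  0.094]
 [ 0.63  -0.31   0.102]
 [ 0.631 -0.312  0.096]
 [ 0.631 -0.312  0.104]]
((606.374267578125, -322.3511962890625), (54.10127258300781, 8.90139389038086), 21.7540225982666)
22.49202518583635
0.36 (0.607, -0.325, 0.2) [ 0.73187365  0.59266373 -0.43137579  1.48912123  0.26281768  1.11737873
  0.60985561]
0.36 (0.607, -0.325, 0.11) [ 0.71227309  0.68238767 -0.39962165  1.55623962  0.30314901  0.96477744
[... 329 characters left out ...]
1432  0.17345442  1.52166923 -0.10159881  1.08293761
 -2.26115499]
-2.7815926535897932 (0.607, -0.325, 0.11) [ 0.30629982  0.6413973   0.19921824  1.58852279 -0.1486397   0.92655435
 -2.22521685]
0.034 (0.545, -0.17, 0.3) [ 0.65067892  0.30793286 -0.50597757  1.67548877  0.15832646  1.19904591
  0.1409303 ]
0.034 (0.545, -0.08, 0.28) [ 0.5701349   0.30190727 -0.59140099  1.74367893  0.18253476  1.1511867
 -0.04109847]
3.175592653589793 (0.545, -0.17, 0.3) [ 2.43775771e-01  2.58088914e-01 -4.74306174e-05  1.70238310e+00
  1.30869695e-05  1.18112064e+00 -2.86386771e+00]
3.175592653589793 (0.545, -0.08, 0.28) [-0.90209532  0.51889544  1.36670587  1.82786071 -0.53776169  1.24719314
 -2.4854547 ]
```

```bash
python3 - <<'E'
from h import *
env.reach([.608,-.324,.24],R(.375))
p,d,P=wristcloud();cv2.imwrite("pics/c_w.png",p[:,:,::-1])
hsv=cv2.cvtColor(p,cv2.COLOR_RGB2HSV)
m=(np.linalg.norm(P[...,:2]-[0.608,-0.324],axis=2)<0.03)&(P[...,2]>0.135)&(P[...,2]<.15)
Q=P[m];print(len(Q),Q.mean(0) if len(Q) else 0, rect(Q[:,:2]) if len(Q) else 0)
s=env.sense();print(s["t"],s["wrist_force"],s["ee_pos"])
E
```

```text
703 [ 0.60791061 -0.32248727  0.14162897] ((608.0304565429688, -323.21319580078125), (21.874059677124023, 21.641799926757812), 21.66202163696289)
2.975 [ 0.38404209 -0.06668486 -0.76592333] [ 0.60691106 -0.32596857  0.23979131]
```

View pics/c_w.png

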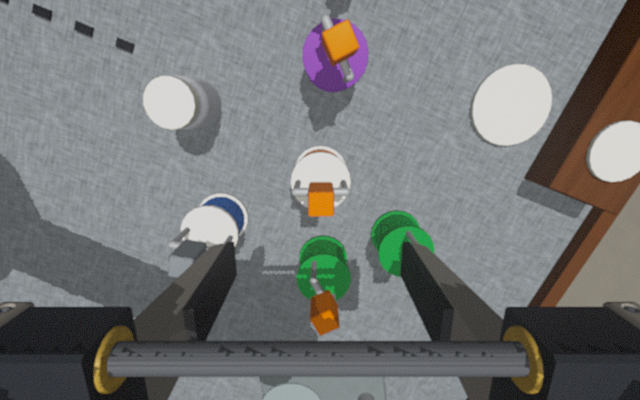

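```bash
python3 - <<'E'
from h import *
w0=env.sense()["wrist_force"]
env.movel([.608,-.3232,.111],R(.378),rate=.12)
s=env.sense();print(s["t"],s["wrist_force"],s["ee_pos"])
effector.grasp(25)
s=env.sense();print(s["t"],s["wrist_force"],s["gripper_width"])
env.movel([.608,-.3232,.34],rate=.2)
env.pause(.3)
s=env.sense();print(s["t"],s["wrist_force"]-w0,s["gripper_width"],s["ee_pos"])
p,d,P=wristcloud();cv2.imwrite("pics/d_w.png",p[:,:,::-1])
p,d=viewer.read_camera("side");cv2.imwrite("pics/d_s.png",p[:,:,::-1])
E
```

```text
4.2 [ 0.38260261  0.3404814  -0.3816882 ] [ 0.60867042 -0.32341809  0.111995  ]
5.2583 [ 0.55016162  0.04925002 -0.84387267] 0.021757791909545618
6.85 [ 0.2309383  -0.27633681 -3.04866467] 0.021718716161812812 [ 0.60786909 -0.32316717  0.33935653]
```

View pics/d_s.png

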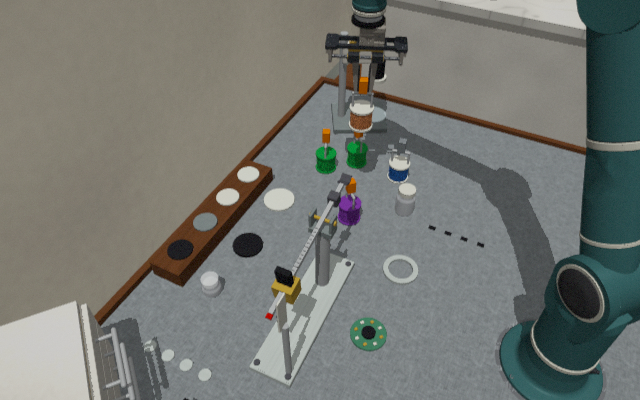

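```bash
python3 - <<'E'
from h import *
env.reach([.548,-.182,.32],R(.034))
env.movel([.548,-.182,.285],rate=.12)
s=env.sense();print(s["t"],s["ee_pos"])
p,d=viewer.read_camera("side");cv2.imwrite("pics/e_s.png",p[100:300,240:480,::-1].repeat(3,0).repeat(3,1))
P=cloud("side",d)
m=(P[...,2]>.245)&(P[...,2]<.275)&(P[...,0]>.52)&(P[...,0]<.57)&(P[...,1]>-.105)&(P[...,1]<-.06)
print(P[m].min(0),P[m].max(0))
print(tip_of("side","saddle")[:2],tip_of("side","coil_bar")[:4])
E
```

```text
8.0583 [ 0.54818735 -0.18273841  0.28469675]
[ 0.53110748 -0.09781303  0.24962991] [ 0.5563455  -0.06015535  0.26471634]
[{'at': [0.5446, -0.0837, 0.253], 'score': 0.8}] [{'at': [0.548, -0.1798, 0.2747], 'score': 0.9}, {'at': [0.7276, -0.3646, 0.099], 'score': 0.86}, {'at': [0.5714, -0.2011, 0.0967], 'score': 0.79}, {'at': [0.5461, -0.187, 0.2946], 'score': 0.52}]
```

View pics/e_s.png

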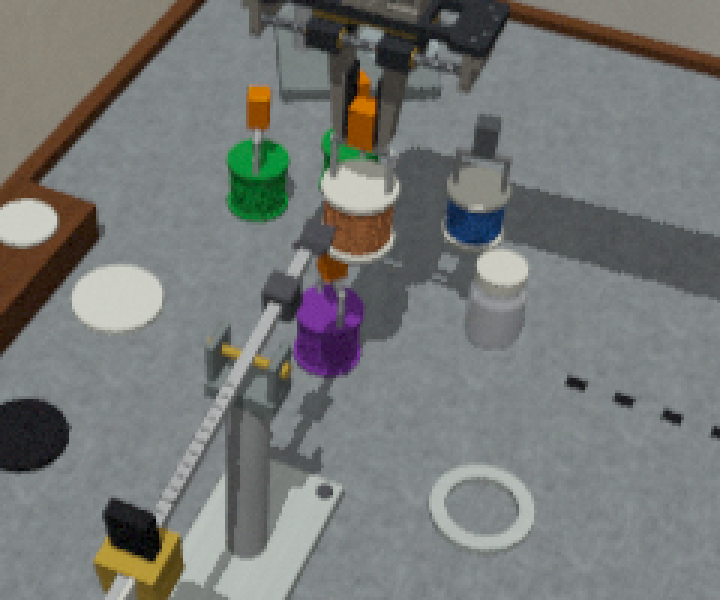

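```bash
python3 - <<'E'
from h import *
env.movel([.5448,-.083,.286],rate=.1)
s=env.sense();print(s["t"],s["ee_pos"],s["wrist_force"])
p,d=viewer.read_camera("side");cv2.imwrite("pics/f_s.png",p[100:300,240:480,::-1].repeat(3,0).repeat(3,1))
for z in (.276,.272,.269,.267,.265,.263):
    env.movel([.5448,-.083,z],rate=.06); env.pause(.1)
    s=env.sense();print(s["t"],s["ee_pos"],s["wrist_force"])
    if s["wrist_force"][2]>-1.0: break
p,d=viewer.read_camera("side");cv2.imwrite("pics/g_s.png",p[100:300,240:480,::-1].repeat(3,0).repeat(3,1))
E
```

```text
9.35 [ 0.5447689  -0.08396198  0.28590003] [ 1.14202027  0.18842957 -4.18962635]
9.8167 [ 0.54480056 -0.08305726  0.2758724 ] [ 0.03863531  0.33629517 -2.81314687]
10.1667 [ 0.54482008 -0.08295232  0.27201085] [-0.75061375  0.05004047 -4.72033069]
10.5167 [ 0.5448149  -0.0829699   0.26899243] [-0.05761384  0.74376348 -4.18930837]
10.8667 [ 0.54517535 -0.08272624  0.26753951] [0.03764609 0.50905259 0.76689735]
```

View pics/g_s.png

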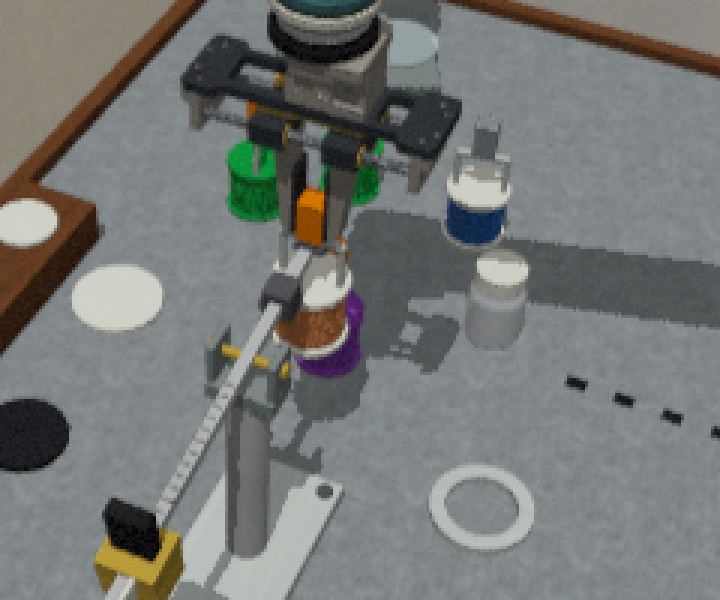

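```bash
python3 - <<'E'
from h import *
effector.release(); env.pause(.3)
s=env.sense();print(s["t"],s["gripper_width"],s["wrist_force"])
env.movel([.5448,-.083,.36],rate=.2)
env.movel([.5448,-.083,.40],rate=.2)
s=env.sense();print(s["t"])
p,d=viewer.read_camera("side");cv2.imwrite("pics/i_s.png",p[100:350,240:480,::-1].repeat(2,0).repeat(2,1))
P=cloud("side",d)
print(tip_of("side","coil_bar")[:4],tip_of("side","poise_tab")[:1])
m=(P[...,2]>.18)&(P[...,0]>.505)&(P[...,0]<.57)&(P[...,1]>.17)&(P[...,1]<.25)&(p.max(-1)<60)
Q=P[m];print(len(Q),Q.min(0),Q.max(0),rect(Q[:,:2]))
E
```

```text
12.325 0.09215100984731936 [-0.13517534  0.59785235  0.33704799]
13.2917
[{'at': [0.6538, -0.4335, 0.0983], 'score': 0.93}, {'at': [0.5441, -0.0836, 0.2549], 'score': 0.81}, {'at': [0.5708, -0.203, 0.0953], 'score': 0.77}, {'at': [0.7293, -0.3663, 0.1004], 'score': 0.59}] [{'at': [0.5336, 0.2089, 0.2564], 'score': 0.59}]
259 [0.51711762 0.20475103 0.23162203] [0.54811745 0.22258861 0.27568574] ((532.3544921875, 215.098388671875), (31.947811126708984, 15.552310943603516), 9.6639986038208)
```

View pics/i_s.png

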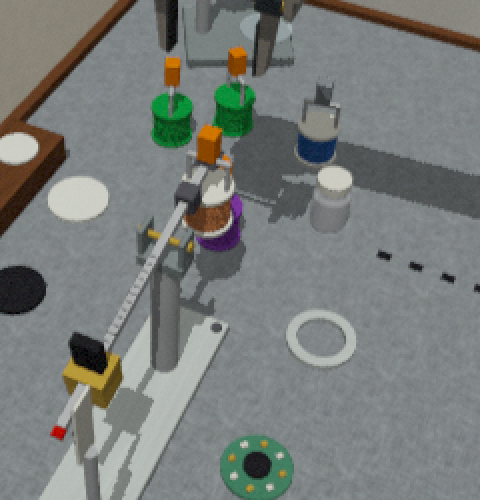

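```bash
cat >> h.py <<'E'
B=np.array([-.034,.9994,0]);Z=np.array([0,0,1.]);PIV=np.array([.5405,.0362,.24])
def tabpose(r,th,h=.023,sg=1):
    u=B*np.cos(th)-Z*np.sin(th);n=B*np.sin(th)+Z*np.cos(th)
    z=sg*u;y=-n
    return PIV+r*u+h*n, np.stack([np.cross(y,z),y,z],1)
def angle(cam="side",save=None):
    p,d=viewer.read_camera(cam);P=cloud(cam,d)
    if save: cv2.imwrite(save,p[:,:,::-1])
    # beam points: near the beam line, light, exclude tip/poise
    ax=(P-PIV)@B; lat=(P-PIV)@np.array([.9994,.034,0]); z=P[...,2]
    m=(abs(lat)<.009)&(ax>.02)&(ax<.232)&(abs(z-.24)<.06)
    col=p.astype(int); grey=(col.max(-1)-col.min(-1)<25)&(col.max(-1)>90)
    m&=grey
    a=ax[m];b=z[m]-.24
    if len(a)<20: return None
    k=np.ones(len(a),bool)
    for _ in range(6):
        c=np.polyfit(a[k],b[k],1);r=b-np.polyval(c,a);k=abs(r)<max(.003,1.5*r[k].std())
    hsv=cv2.cvtColor(p,cv2.COLOR_RGB2HSV)
    t=(hsv[...,1]>150)&((hsv[...,0]<6)|(hsv[...,0]>174))&(abs(lat)<.02)&(ax>.22)&(ax<.27)&(abs(z-.24)<.06)
    T=P[t].mean(0) if t.any() else None
    m=(p.max(-1)<60)&(abs(lat)<.02)&(ax>.03)&(ax<.25)&(z>.25)
    tab=None
    if m.sum()>20: tab=((ax[m].min(),ax[m].max(),z[m].max()))
    return -np.arctan(c[0]),c[1],k.sum(),T,tab
E
python3 - <<'E'
from h import *
print(angle("side"));print(angle("top"))
for sg in (1,-1):
  for r,th,h in ((.172,.14,.10),(.172,.14,.023),(.105,.14,.023),(.105,0,.023),(.06,0,.1)):
    p,o=tabpose(r,th,h,sg);q=solver.inverse_kinematics(p,o);print(sg,p.round(3),None if q is None else q.round(2))
print(env.sense()["joint_positions"])
E
```

```text
(np.float64(0.13982839507115932), np.float64(0.005448178945344383), np.int64(335), array([0.53187977, 0.27585343, 0.20830988]), (np.float64(0.16999424688797535), np.float64(0.18633441082709276), np.float64(0.2764956162433675)))
(np.float64(0.14319898570851153), np.float64(0.004531925773812914), np.int64(272), array([0.53400392, 0.27795498, 0.20613539]), (np.float64(0.16619640019144627), np.float64(0.18120957076519287), np.float64(0.27507772472950565)))
1 [0.534 0.22  0.315] [ 0.11  0.43 -0.86  1.59  0.44  1.38  0.78]
1 [0.535 0.21  0.239] [ 0.11  0.49 -0.82  1.69  0.49  1.24  0.74]
1 [0.537 0.143 0.248] [ 0.22  0.42 -0.8   1.74  0.45  1.21  0.88]
1 [0.537 0.141 0.263] [ 0.33  0.38 -0.82  1.74  0.3   1.15  1.03]
1 [0.538 0.096 0.34 ] [ 0.42  0.29 -0.81  1.66  0.22  1.28  1.18]
-1 [0.534 0.22  0.315] [-0.1   0.35 -0.54  1.6   0.3   1.33 -2.25]
-1 [0.535 0.21  0.239] [-0.12  0.4  -0.5   1.7   0.33  1.18 -2.27]
-1 [0.537 0.143 0.248] [-0.02  0.35 -0.47  1.75  0.31  1.16 -2.14]
-1 [0.537 0.141 0.263] [ 0.05  0.3  -0.45  1.76  0.15  1.11 -1.98]
-1 [0.538 0.096 0.34 ] [ 0.14  0.23 -0.45  1.68  0.1   1.26 -1.87]
[ 0.52334321  0.21217505 -0.51615358  1.56944698  0.10542191  1.39018504
  0.03159994]
```

```bash
python3 - <<'E'
from h import *
p,o=tabpose(.172,.14,.12);env.reach(p,o)
p,o=tabpose(.172,.14,.024);env.movel(p,rate=.1)
s=env.sense();print(s["t"],s["ee_pos"]-p,s["wrist_force"])
q,d=viewer.read_camera("side");cv2.imwrite("pics/j_s.png",q[200:350,220:380,::-1].repeat(4,0).repeat(4,1))
E
```

```text
15.85 [0.00029581 0.00044225 0.00066052] [-0.33048208 -1.25231433  0.44605727]
```

View pics/j_s.png

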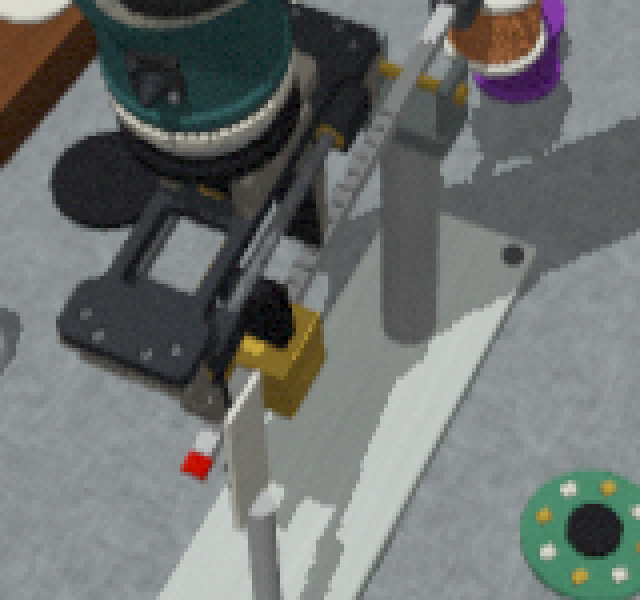

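```bash
python3 - <<'E'
from h import *
effector.grasp(8)
s=env.sense();print(s["t"],s["gripper_width"],s["wrist_force"])
p,o=tabpose(.105,.14,.024);env.movel(p,rate=.06)
s=env.sense();print(s["t"],s["gripper_width"],s["wrist_force"],s["ee_pos"]-p)
p,o=tabpose(.105,0.0,.024);env.movel(p,o,rate=.03)
s=env.sense();print(s["t"],s["gripper_width"],s["wrist_force"],s["ee_pos"]-p)
effector.release()
p,o=tabpose(.105,0.0,.10);env.movel(p,o,rate=.2)
env.pause(1.2)
print(env.sense()["t"]);print(angle("side","pics/k_s.png"));print(angle("top"))
E
```

```text
17.05 0.014114112461815409 [ 0.31893276 -0.2477649   0.56001434]
18.3167 0.014118896302054242 [-1.73182649 -0.59947625  3.39342781] [-1.18637875e-04 -6.64385222e-04  4.88741664e-05]
18.9667 0.014065405775465988 [-1.72037244 -0.41113267  0.87766348] [-0.00011502 -0.00049775 -0.00020473]
21.9083
(np.float64(-0.11762488688761073), np.float64(0.005580046157855301), np.int64(324), array([0.53178794, 0.27675459, 0.27051112]), (np.float64(0.030094549573067116), np.float64(0.2016360789755091), np.float64(0.7195838858988528)))
(np.float64(-0.12612690143943883), np.float64(0.004622344098621279), np.int64(83), None, (np.float64(0.03002502543141795), np.float64(0.14676608647112546), np.float64(0.7171725445544284)))
```

View pics/k_s.png

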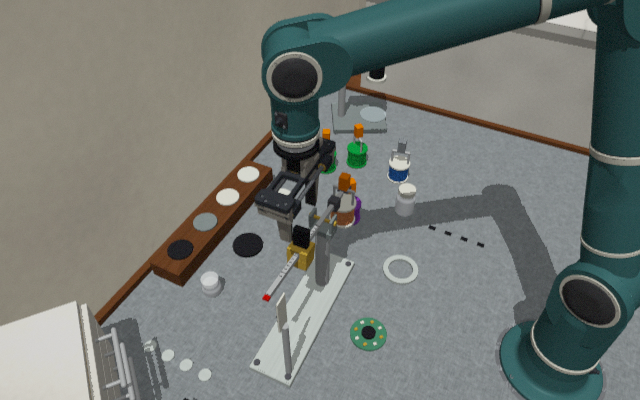

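```bash
python3 - <<'E'
from h import *
p,o=tabpose(.105,-.12,.10);env.movel(p,o,rate=.1)
p,o=tabpose(.105,-.12,.026);env.movel(p,rate=.12)
effector.grasp(8)
s=env.sense();print(s["t"],s["gripper_width"],s["wrist_force"])
p,o=tabpose(.105,0,.026);env.movel(p,o,rate=.04)
p,o=tabpose(.1295,0.0,.026);env.movel(p,rate=.04)
s=env.sense();print(s["t"],s["gripper_width"],s["wrist_force"],s["ee_pos"]-p)
effector.release()
p,o=tabpose(.1295,0.0,.12);env.movel(p,o,rate=.2)
env.pause(1.3)
print(env.sense()["t"]);print(angle("side","pics/l_s.png"));print(angle("top"))
E
```

```text
24.25 0.014091946431520634 [-1.96890688 -0.99991925  0.35406001]
25.4833 0.014110839262243987 [0.97079816 0.98263443 0.17427989] [2.89388476e-05 1.04340934e-03 2.41515134e-04]
28.6083
(np.float64(0.026035965042903345), np.float64(0.005510536065117079), np.int64(320), array([0.53186108, 0.27823719, 0.23569455]), (np.float64(0.034993371905124436), np.float64(0.22575118377724426), np.float64(0.7374297308649598)))
(np.float64(0.026041180674216395), np.float64(0.0044841032464603475), np.int64(217), None, (np.float64(0.03485176492822881), np.float64(0.1704397401237894), np.float64(0.7360358026856056)))
```

View pics/l_s.png

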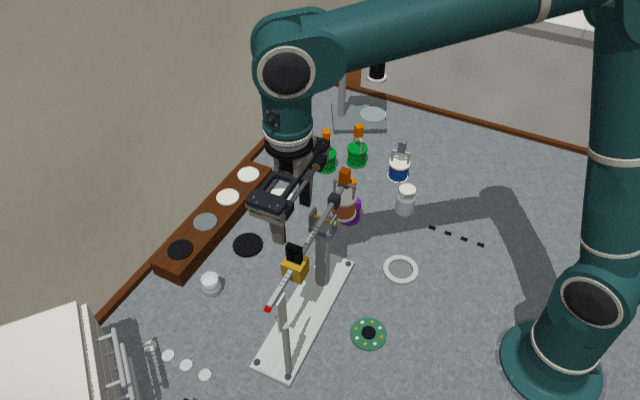

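```bash
python3 - <<'E'
from h import *
p,o=tabpose(.1305,.02,.12);env.movel(p,o,rate=.1)
p,o=tabpose(.1305,.02,.026);env.movel(p,rate=.12)
effector.grasp(8)
p,o=tabpose(.1305,0,.026);env.movel(p,o,rate=.04)
p,o=tabpose(.1262,0.0,.026);env.movel(p,rate=.02);env.pause(.3)
s=env.sense();print(s["t"],s["gripper_width"],s["wrist_force"],(s["ee_pos"]-p)@B)
effector.release()
p,o=tabpose(.1262,0.0,.14);env.movel(p,o,rate=.2)
env.pause(1.5)
print(env.sense()["t"]);print(angle("side","pics/m_s.png"));print(angle("top"))
E
```

```text
31.9583 0.014283112211100218 [0.50698554 1.90877248 2.20788117] -6.677633156923061e-05
35.375
(np.float64(0.006584866651786021), np.float64(0.005753875192222769), np.int64(329), array([0.53216044, 0.27798802, 0.24060438]), (np.float64(0.031586848013927575), np.float64(0.22244364673442313), np.float64(0.7539734125929678)))
(np.float64(0.010294748211937856), np.float64(0.004711935591868241), np.int64(226), None, (np.float64(0.03148930397043845), np.float64(0.1664604857023256), np.float64(0.7551158838805643)))
```

```bash
python3 - <<'E'
from h import *
p,o=tabpose(.1262,0.0,.22);env.movel(p,o,rate=.2);env.pause(1)
a=angle("side","pics/n_s.png");print(a[0],a[3]);print([r for r in tip_of("side","coil_bar") if r["at"][2]>.15])
p,d=viewer.read_camera("side");cv2.imwrite("pics/n_z.png",p[150:350,220:400,::-1].repeat(3,0).repeat(3,1))
p,d=viewer.read_camera("wrist");cv2.imwrite("pics/n_w.png",p[:,:,::-1])
env.pause(.5);a=angle("side");print(a[0],a[3],env.sense()["t"])
E
```

```text
0.006017489171142558 [0.53204247 0.27814004 0.24089878]
[{'at': [0.5463, -0.0857, 0.238], 'score': 0.58}, {'at': [0.5416, -0.0833, 0.2426], 'score': 0.56}]
0.0065932725370963 [0.53194361 0.27832194 0.24092044] 37.775
```

View pics/n_z.png

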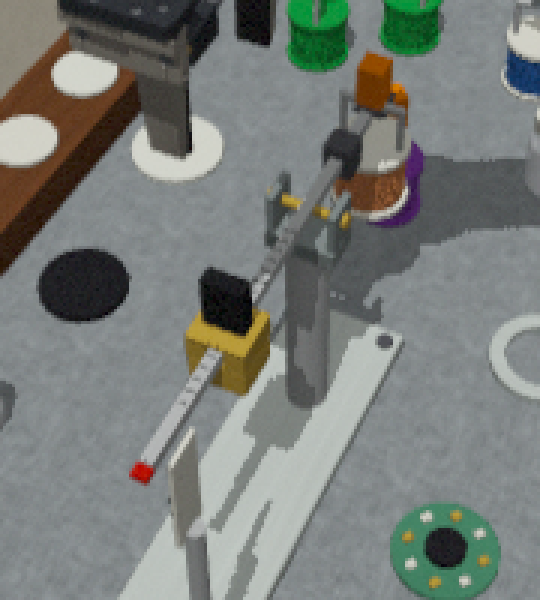

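View pics/n_w.png

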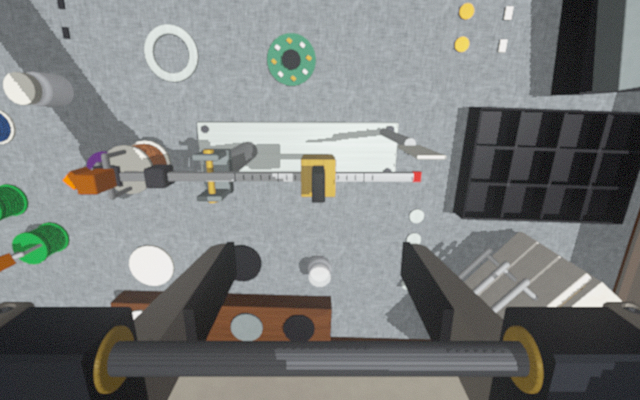

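The coil hangs upright in the saddle, and the red tip (zoomed picture, about pixel 143,472) is level and steady. The arm is clear of everything.

```bash
python3 -c "
from station import workorder
print(workorder.finish_job())"
```

```text
the job is handed in; nothing more can be done
None
```

The copper coil hangs by its crossbar in the V saddle, released, and I handed the job in at about 38 s with the beam level; no verdict is reported. I gripped the orange block, brought the coil in from the open side and set it down. Then I slid the poise inward in three grip, slide and release steps, checking the beam each time after it swung free.

**Beam angle:** the last side-camera readings, 0.5 s apart, gave about 0.006 rad and steady, against a limit of 0.03. The top camera gave 0.010 rad just before. The red tip measured 240.9 mm high against 240 mm for level.

**Coil:** the crossbar was found at about (0.542 to 0.546, -0.085, 0.24), within a few mm of the seat, and upright in the pictures.

**Arm:** the gripper was open and well above the balance, and I saw no bystander moved.

**Not confirmed:**
- **Index marks:** the index plate was edge-on to the side camera, so I checked the tip by its measured height, not by reading it against the black marks.
- **Crossbar detections:** the network gave two low-score ones (0.58 and 0.56), about 5 mm apart. Both lie within the 12 mm tolerance.

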